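# Pick the long carton from behind the front row of a parts bay

### The arm

A 6-joint arm with a two-finger parallel gripper is mounted at the origin on the work surface. World frame = base frame: x ahead of the robot, y to its left, z up, the work surface at z = 0. Lengths are in mm, angles in degrees, forces in N, time in s.
With the tool pointing down it reaches from about 300 to 850 mm from the base axis. Payload 4.2 kg.
Tool frame: the origin (TCP) lies between the finger pads; the fingertips stand 8 mm ahead of it and the grasp point (between the pads) lies 11 mm behind it; x points along the fingers, y is the direction in which the jaws open and shut, and the axes are right-handed (so a half turn about x gives the same grasp; the last joint's range is limited). The gripper opens to 91 mm and grips with 3 to 60 N. Pads are 32 mm wide; open, the fingers measure 118 mm over their backs; the gripper's body (76 mm by 178 mm) begins 60 mm behind the grasp point.
Start: joints at [75.057, 18.312, 89.639, -0, 72.044, -1.146], TCP at [137.128, 558.428, 187.776] pointing down, gripper open.
Joint ranges: [-177.97, 177.97], [-48.28, 115.42], [12.27, 149.76], [-77.06, 257.06], [2.81, 150.46], [-146.56, 146.56]. Speed limits (degrees/s): [147.25, 147.25, 180, 180, 180, 180].

### API

Orientations are given as [roll, pitch, yaw] about the fixed x, y, z axes, in that order (R = Rz(yaw) Ry(pitch) Rx(roll)).
In Python, from workcell import env gives the robot as it stands.
- The arm moves only by the tool arm_command, never from a script. Its arguments are lists of equal length, an entry for each row: "slide": the shift along the tool's x, y, z in cm, a list of three; "turn": the turn, a rotation vector about the tool's x, y, z in rad, a list of three; "grip": the closure in counts, from 0 (fully open) to 255 (shut). A call has 1 to 20 rows; each row is the pose to reach, as a shift and turn from the pose commanded when the call began, along the tool's axes at that moment; what a row does not reach only later rows make up. A row lasts 1/12 s, in which the tool goes at most 41.7 mm and 7.16 degrees, less where a joint would pass 70% of its speed; a pose out of reach is approached as far as the arm can. A call with a gripper value outside its range is refused whole. The fingers move at their own pace and stop on an object; "newtons" is the grip in N (left out, the last holds). Time passes only in rows, so rows that repeat a pose let the fingers close. It gives the time, the measured TCP pose, the force and the opening at its end, in the units of the state.
- env.state(): the state, without advancing time (a new reading comes with each control period).
- env.grab_frame(name): name is "side" or "top" or "wrist"; returns (picture, depth): 480x640x3 uint8, red, green, blue; 480x640 float32, mm along the optical axis (not along the pixel's ray), 0 where there is no reading.
- env.calibration(name): a dict with "K" (3x3 intrinsics, pixels), "k1" (the pictures are not rectified: a ray, as slopes to the right and down, at radius r is drawn at 1 + k1 r^2 times it, then the intrinsics apply), "camera_from_world" (4x4, takes a point from world to camera coordinates); the wrist camera has in their place "T_tool_cam" (4x4, takes a point from camera to tool coordinates, whose origin is the TCP and whose axes are the tool frame's). Camera axes: x right, y up, looking along -z (the intrinsics and any distortion apply to the point x, -y, -z); pixel columns grow to the right and rows downward; lengths in mm; the calibration is good to about 2 mm. A picture is of the moment at which its call begins: read the wrist's pose just before it. calibration takes no time and is no camera call.
- env.job_done(): hands the job in, once; it reports no verdict.
Trained networks look in the newest picture that a camera, given by its name, has taken for a name from the list of things; names that differ only in an ending like _2 or _b are one class to them, and where a whole thing is asked for, a point or a joint stands for the part that bears it (a point fixed in the world has none). Each returns a list of dicts, best first, with "p" (0 to 1); they miss things now and then, are a little off and sometimes report something else, mostly with a low value. They report only what shows in the picture. A call takes as long as a camera call.
- env.search_frame(camera, label): "point" ([x, y, z] in mm, in world coordinates, good to about 4 mm: the middle of the surface that is visible of it).
The state is a dict: "time_s": time; "qpos": joint angles; "qvel": joint speeds; "effort": joint torques, N m; "ee_pos": TCP position; "ee_rot": TCP orientation; "force": force on the tool from outside, world axes, zero at the start; "torque": the same for the moment, N m; "gripper_width": finger opening in mm.
Only numpy, scipy, OpenCV 4.12 (cv2) and the standard library are available. Lean on these libraries where they do the work, as an engineer would, in place of code of your own. Each camera call takes 0.05 s, during which the arm holds its last target.

### The job

Fetch the long carton that lies at the back of the stock bay: first clear the three pieces of the front row (oil filter, small carton, bottle) out of the way and stand them all on the black mat, then lay the long carton lengthwise and flat inside the grey order tray. Then put the three pieces back, upright, each where it stood at the start to within 15 mm; never tip them over, and leave the bearing, the socket and the loose nut where they are.

Things in the scene. Friction and masses are not known exactly. Their poses are not given: they have to be found in the camera images.
- filter_mid (a point): spin-on oil filter: white upright can with a steel foot band and a slightly domed, fluted top, diameter 60 mm (straight from 4 to 66 mm up), 76 mm tall, 0.35 kg. The point is its centre, 38 mm above its foot; z is its axis (up). It starts in one of the three front places of the bay.
- carton_mid (a point): small upright cardboard carton with a paper tape over it, 56 x 56 mm, 80 mm tall, 0.3 kg. The point is its centre, 40 mm above its foot; z up, x and y square to its sides. It starts in one of the three front places of the bay.
- bottle_mid (a point): grey plastic additive bottle with paper label and black cap: body diameter 54 mm and straight up to 62 mm, then a shoulder and a neck of diameter 24 mm, 88 mm tall in all, 0.25 kg. The point is its centre, 44 mm above its foot; z is its axis (up). It starts in one of the three front places of the bay.
- longbox_mid (a point): the wanted part: a long low cardboard carton with a paper tape along it and a white label, 46 mm (x) x 170 mm (y, its length) x 56 mm tall (z), 0.4 kg. The point is its centre, 28 mm above its underside. It lies at the back of the bay, its length along the bay's y, roughly 10 to 25 mm behind the front row.
- bay: fixed olive steel stock bay: a tray 185 mm (x) x 318 mm (y) with a floor 6 mm thick, side walls and a back wall (+x) 4 mm thick and 45 mm high, and an open front (-x, towards the robot). Origin: centre of its underside, on the bench. The front pieces stand side by side on its floor near x = -50 mm, y = -90, 0 and +90 mm in its frame; the long carton lies near x = +22 mm, with about 35 mm free behind it.
- mat: fixed black rubber mat, 300 mm (x) x 130 mm (y), 4 mm thick: the side area, left or right of the bay. Origin: centre of its underside, on the bench. A piece counts as on it when it stands upright with its centre over the mat.
- tray: fixed shallow grey plastic order tray, 190 mm (x) x 112 mm (y) outside, 180 x 102 mm inside, floor 3 mm thick, rim 5 mm wide and 10 mm high, on the other side of the bay from the mat. Origin: centre of its underside, on the bench; its length is along x.
- bearing_mid (a point): bystander, loose: steel ball bearing ring, outside diameter 42 mm, 14 mm high, lying flat in a back corner of the bay beside one end of the long carton. The point is its centre, 7 mm above its underside.
- socket_mid (a point): bystander, loose: dark steel spark plug socket, diameter 26 mm, 42 mm tall, standing in the other back corner of the bay. The point is its centre, 21 mm above its foot.
- nut_mid (a point): bystander, loose: big steel axle nut, hexagonal, about 36 mm across, 20 mm high, with a hole, lying flat on the bench beside the bay on the robot's left. The point is its centre, 10 mm above its underside.

How it is judged (in metres and radians):
On the way, in this order (a step that is already met when the one before it is completed fails the run):
1. the oil filter, the small carton and the bottle all stand upright on the mat while the long carton is still in its place (moved less than 20 mm) (x of filter_mid in the frame of mat between -0.15 and 0.15 m and y of filter_mid in the frame of mat between -0.065 and 0.065 m and height (world z) of filter_mid below 0.05 m and angle between each of filter_mid, carton_mid, bottle_mid's own z axis and vertical below 0.15 rad and x of carton_mid in the frame of mat between -0.15 and 0.15 m and y of carton_mid in the frame of mat between -0.065 and 0.065 m and height (world z) of carton_mid below 0.052 m and x of bottle_mid in the frame of mat between -0.15 and 0.15 m and y of bottle_mid in the frame of mat between -0.065 and 0.065 m and height (world z) of bottle_mid below 0.056 m and distance of longbox_mid from where it was at the start of the episode below 0.02 m), for 0.2 s.
2. the long carton lies lengthwise and flat inside the tray while the three pieces still stand on the mat (x of longbox_mid in the frame of tray between -0.018 and 0.018 m and y of longbox_mid in the frame of tray between -0.034 and 0.034 m and height (world z) of longbox_mid below 0.035 m and angle between longbox_mid's own z axis and vertical below 0.05 rad and angle between the y axis of longbox_mid and the x axis of tray, either way round below 0.25 rad and x of filter_mid in the frame of mat between -0.15 and 0.15 m and y of filter_mid in the frame of mat between -0.065 and 0.065 m and height (world z) of filter_mid below 0.05 m and angle between each of filter_mid, carton_mid, bottle_mid's own z axis and vertical below 0.15 rad and x of carton_mid in the frame of mat between -0.15 and 0.15 m and y of carton_mid in the frame of mat between -0.065 and 0.065 m and height (world z) of carton_mid below 0.052 m and x of bottle_mid in the frame of mat between -0.15 and 0.15 m and y of bottle_mid in the frame of mat between -0.065 and 0.065 m and height (world z) of bottle_mid below 0.056 m), for 0.2 s.
At the end, for the whole second after the job is handed in: Filter, small carton and bottle each stand upright (0.1 rad) within 15 mm of their start places; the long carton lies flat (0.05 rad) in the tray, lengthwise (0.25 rad), centre within 18 mm along and 34 mm across of the tray's centre; all at rest (distance of each of filter_mid, carton_mid, bottle_mid from where it was at the start of the episode below 0.015 m and angle between each of filter_mid, carton_mid, bottle_mid's own z axis and vertical below 0.1 rad and linear speed of each of filter, carton, bottle, longbox below 0.02 m/s and x of longbox_mid in the frame of tray between -0.018 and 0.018 m and y of longbox_mid in the frame of tray between -0.034 and 0.034 m and height (world z) of longbox_mid below 0.035 m and angle between longbox_mid's own z axis and vertical below 0.05 rad and angle between the y axis of longbox_mid and the x axis of tray, either way round below 0.25 rad); the robot touches nothing.
It fails at once if the bearing, the socket or the nut is moved by more than 25 mm (distance of any of bearing_mid, socket_mid, nut_mid from where it was at the start of the episode above 0.025 m).
It fails at once if the oil filter, the small carton or the bottle is tipped over (more than 0.7 rad) (angle between any of filter_mid, carton_mid, bottle_mid's own z axis and vertical above 0.7 rad).
It also fails if it takes over 136 s, if anything falls off the work surface, if the arm or the gripper's body presses on something with over 40 N, if the wrist force passes 120 N, or if a joint passes its speed limit or range.

## Working session

There is one attempt and no reset: what is moved stays moved. The work goes in short steps, Python scripts to look and compute and a tool call to move; the robot and the scene stay as the last step left them, time stands still between calls to the robot, and variables do not carry over. Pictures are saved under pics/ and viewed, and the job is handed in when it is done.

Besides the shell and the picture viewer there is one more tool, called after "Emit:" by a JSON object that holds its "fn" and its "kwargs". arm_command: Moves the arm, as the interface text tells. Its arguments: {"type":"object","properties":{"slide":{"type":"array","items":{"type":"array","items":{"type":"number"}}},"turn":{"type":"array","items":{"type":"array","items":{"type":"number"}}},"grip":{"type":"array","items":{"type":"number"}},"newtons":{"type":"number"}},"required":["slide","turn","grip"]}

```bash
ls; mkdir -p pics
python3 - <<'E'
from workcell import env
import cv2,json
print(env.state())
for n in ("top","side"):
    c,d=env.grab_frame(n); cv2.imwrite(f"pics/{n}0.png",c[:,:,::-1]); print(n,env.calibration(n))
print(env.calibration("wrist"))
for n in ["filter_mid","carton_mid","bottle_mid","longbox_mid","bay","mat","tray","bearing_mid","socket_mid","nut_mid"]:
    print(n,env.search_frame("top",n)[:2])
E
```

```text
pics
{'time_s': 0.0, 'qpos': array([ 7.50569883e+01,  1.83516139e+01,  8.97056906e+01, -3.36315730e-03,
        7.20393791e+01, -1.14567390e+00]), 'qvel': array([ 0.00768416,  0.07418887,  0.05357879, -0.01549039,  0.0434964 ,
        0.02497968]), 'effort': array([ 6.91601745e-04, -4.12472177e+01, -2.31967521e+01,  7.29077635e-02,
        4.57148720e-02, -1.41799742e-04]), 'ee_pos': array([137.01351305, 557.90316341, 186.925395  ]), 'ee_rot': array([ -89.25148366,   89.90326347, -103.04778164]), 'force': array([-0.33988857,  0.11842454, -0.24159687]), 'torque': array([0.03560655, 0.01897643, 0.03379805]), 'gripper_width': 91.24126956623907}
top {'K': array([[500.34246267,   0.        , 306.85194059],
       [  0.        , 500.34246267, 237.02096852],
       [  0.        ,   0.        ,   1.        ]]), 'k1': -0.10601397991739814, 'camera_from_world': array([[-2.74487453e-02, -9.99622748e-01,  9.63664239e-04,
         1.29172643e+01],
       [ 9.89260555e-01, -2.70257334e-02,  1.43642490e-01,
        -5.59416960e+02],
       [-1.43562257e-01,  4.89612115e-03,  9.89629176e-01,
       
[... 1088 characters left out ...]
83e-01,
        -7.35604214e+01],
       [ 0.00000000e+00,  0.00000000e+00,  0.00000000e+00,
         1.00000000e+00]])}
filter_mid [{'point': [518.5, -7.7, 82.9], 'p': 0.67}]
carton_mid [{'point': [510.3, -87.2, 86.6], 'p': 0.78}]
bottle_mid [{'point': [533.0, 80.1, 71.9], 'p': 0.95}]
longbox_mid [{'point': [588.5, -19.2, 62.5], 'p': 0.67}]
bay [{'point': [582.1, -7.0, 7.1], 'p': 0.79}]
mat [{'point': [456.5, -306.2, 1.6], 'p': 0.63}]
tray [{'point': [437.1, 319.1, 3.4], 'p': 0.79}]
bearing_mid [{'point': [608.1, -148.8, 18.8], 'p': 0.49}]
socket_mid [{'point': [607.2, -146.2, 21.4], 'p': 0.46}, {'point': [649.9, 102.0, 49.4], 'p': 0.43}]
nut_mid [{'point': [655.0, 240.8, 20.5], 'p': 0.63}]
```

View pics/top0.png

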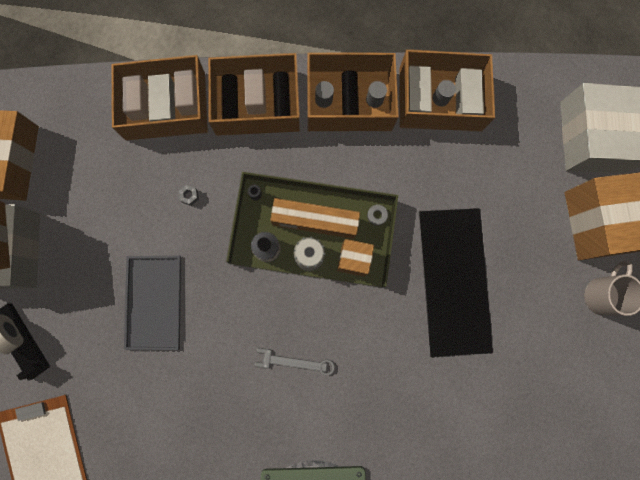

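View pics/side0.png

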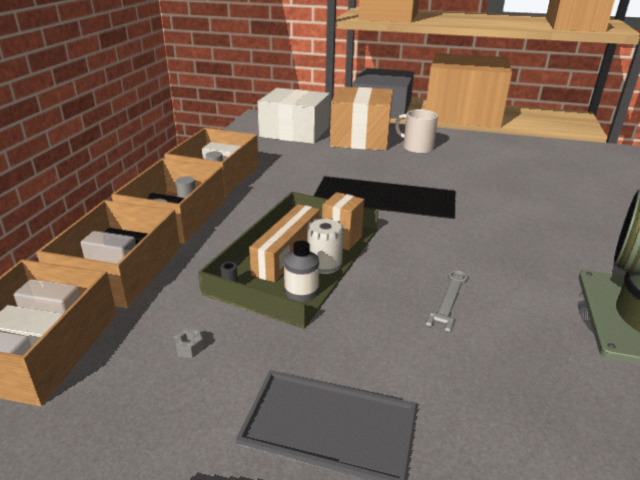

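Top view: bottle (264,246), filter (309,251), carton (356,257), longbox (315,216), bearing (377,214), socket (254,190), tray (154,303), mat (456,282), nut (188,195). The bay is turned a few degrees. Next I measure from depth.

```bash
cat > h.py <<'E'
from workcell import env
import numpy as np, cv2
from scipy.spatial.transform import Rotation as R
def rays(cal,u,v):
    K=cal["K"];k=cal["k1"]
    pts=np.stack([u,v],-1).reshape(-1,1,2).astype(float)
    o=cv2.undistortPoints(pts,K,np.array([k,0,0,0,0.]))
    return o.reshape(-1,2)
def T_wc(name):
    cal=env.calibration(name)
    if name!="wrist": return cal,np.linalg.inv(cal["camera_from_world"])
    s=env.state(); T=np.eye(4)
    T[:3,:3]=R.from_euler("xyz",s["ee_rot"],degrees=True).as_matrix();T[:3,3]=s["ee_pos"]
    return cal,T@cal["T_tool_cam"]
def cloud(name):
    cal,T=T_wc(name)
    c,d=env.grab_frame(name)
    v,u=np.mgrid[0:480,0:640]
    r=rays(cal,u.ravel(),v.ravel()); z=d.ravel()
    P=np.c_[r[:,0]*z,-r[:,1]*z,-z]
    W=P@T[:3,:3].T+T[:3,3]; W[z==0]=np.nan
    return c,d,W.reshape(480,640,3)
def project(name,P):
    cal,T=T_wc(name); Ti=np.linalg.inv(T)
    p=np.atleast_2d(P)@Ti[:3,:3].T+Ti[:3,3]
    x=p[:,0]/-p[:,2];y=-p[:,1]/-p[:,2];r2=x*x+y*y;f=1+cal["k1"]*r2;K=cal["K"]
    return np.c_[K[0,0]*x*f+K[0,2],K[1,1]*y*f+K[1,2]]
def save(n,c): cv2.imwrite(f"pics/{n}.png",c[:,:,::-1])
E
python3 - <<'E'
from h import *
c,d,W=cloud("top"); np.save("W0.npy",W); np.save("c0.npy",c)
def reg(u0,u1,v0,v1,z0,z1):
    w=W[v0:v1,u0:u1].reshape(-1,3); w=w[(w[:,2]>z0)&(w[:,2]<z1)]; return w
def rect(n,w):
    r=cv2.minAreaRect(w[:,:2].astype(np.float32)); print(n,len(w),"mean",w.mean(0).round(1),"medz",np.median(w[:,2]).round(1),"rect",np.round(r[0],1),np.round(r[1],1),round(r[2],1))
b=reg(200,220,300,400,-50,50);print("bench z",np.nanmedian(b[:,2]),np.nanstd(b[:,2]))
rect("long",reg(262,368,192,240,52,75))
rect("carton",reg(335,378,235,275,76,100))
rect("filt",reg(290,326,234,270,74,95))
rect("bottle cap",reg(245,282,228,265,84,100))
rect("bottle sh",reg(245,282,228,265,62,100))
rect("bearing",reg(364,392,200,226,14,26))
rect("socket",reg(244,264,180,200,40,55))
rect("nut",reg(176,200,184,206,12,30))
rect("tray",reg(115,195,245,362,7,20))
rect("traym",reg(115,195,245,362,2,20))
rect("baywalls",reg(220,405,165,292,40,50))
# mat by colour
g=c.max(2)<22; g[:, :410]=0;g[:,510:]=0;g[:200]=0;g[370:]=0
rect("mat",W[g]); 
print(np.median(W[g][:,2]))
E
```

```text
bench z -0.14494610860720059 1.8291255945416631
long 2154 mean [594.3 -15.4  62.5] medz 62.3 rect [579.9 -10.2] [179.6  83. ] 78.9
carton 865 mean [513.9 -93.5  86.2] medz 86.2 rect [514.3 -93.7] [56.3 54.6] 76.5
filt 723 mean [523.8  -4.8  81.7] medz 82.0 rect [524.7  -4.7] [57.3 57.2] 40.3
bottle cap 147 mean [540.6  80.1  94.5] medz 94.7 rect [540.6  80.4] [23.  23.9] 87.1
bottle sh 598 mean [539.8  79.1  78. ] medz 74.0 rect [541.6  79.8] [52.9 50.8] 61.0
bearing 285 mean [ 604.3 -148.2   19.8] medz 19.9 rect [ 604.4 -151.5] [50.3 40.8] 86.7
socket 136 mean [654.1 101.9  48. ] medz 48.0 rect [654.4 102.6] [24.9 24.8] 58.2
nut 228 mean [658.3 241.4  19.7] medz 19.7 rect [658.3 241.3] [39.9 35.8] 68.2
tray 797 mean [439.5 314.8   9.9] medz 9.8 rect [440.  316.3] [114.7 190.2] 89.3
traym 4506 mean [440.8 315.7   4.8] medz 3.9 rect [439.3 314.2] [240.2 167.6] 0.1
baywalls 1056 mean [614.9  -7.5  45.1] medz 45.2 rect [577.9 -14.9] [317.6 183.7] 79.7
mat 2098 mean [nan nan nan] medz nan rect [ 465.9 -312.7] [310.6 100.5] 13.1
nan
```

Run:
```python
from h import *
W=np.load("W0.npy");c=np.load("c0.npy").astype(int)
def rect(n,w):
    r=cv2.minAreaRect(w[:,:2].astype(np.float32)); print(n,len(w),"mean",w.mean(0).round(1),"rect",np.round(r[0],1),np.round(r[1],1),round(r[2],1))
def lab(mask,n):
    k,l,s,ce=cv2.connectedComponentsWithStats(mask.astype(np.uint8)); 
    i=1+np.argmax(s[1:,4]); return l==i
z=W[...,2]
m=(z>58)&(z<66); m[:190]=0;m[236:]=0;m[:,:262]=0;m[:,368:]=0
m=lab(cv2.erode(m.astype(np.uint8),np.ones((2,2))),0); w=W[m]; rect("long",w)
uu,ss,vv=np.linalg.svd(w[:,:2]-w[:,:2].mean(0),full_matrices=False);print("axis",vv[0],np.degrees(np.arctan2(vv[0,0],vv[0,1])))
# mat
g=c.max(2)<25
g[:, :410]=0;g[:,510:]=0;g[:200]=0;g[370:]=0
g=lab(g,0); ys,xs=np.nonzero(g); cnt=cv2.minAreaRect(np.c_[xs,ys].astype(np.float32)); 
cal,T=T_wc("top"); 
def onplane(uv,zp):
    r=rays(cal,uv[:,0],uv[:,1]); D=np.c_[r[:,0],-r[:,1],-np.ones(len(r))]@T[:3,:3].T
    t=(zp-T[2,3])/D[:,2]; return T[:3,3]+D*t[:,None]
rect("mat",onplane(np.c_[xs,ys].astype(float),4))
# bay walls
m=(z>42)&(z<49); m[:168]=0;m[292:]=0;m[:,:222]=0;m[:,402:]=0
rect("bay",W[m])
# back wall line
w=W[m]; w=w[w[:,0]>625+0*w[:,1]]
m2=(z>7)&(z<13);m2[:245]=0;m2[360:]=0;m2[:,:120]=0;m2[:,190:]=0
rect("tray",W[lab(cv2.dilate(m2.astype(np.uint8),np.ones((2,2))),0)&m2])
s=env.state();Rm=R.from_euler("xyz",s["ee_rot"],degrees=True).as_matrix();print(Rm.round(4))
```

```text
long 1719 mean [595.2 -20.2  62.3] rect [595.1 -19.1] [168.   44.3] 79.0
axis [-0.19808903 -0.98018403] -168.57476730796276
mat 5047 mean [ 458.3 -305.5    4. ] rect [ 465.4 -305.7] [295.8 127. ] 1.5
bay 889 mean [614.7 -10.7  45.4] rect [577.8 -14.9] [317.6 183.5] 79.7
tray 706 mean [439.3 314.4   9.9] rect [440.  316.3] [114.7 190.2] 89.3
[[ 0.000e+00  2.385e-01  9.711e-01]
 [ 2.000e-04  9.711e-01 -2.385e-01]
 [-1.000e+00  2.000e-04  0.000e+00]]
```

```bash
cat > plan.py <<'E'
# usage: plan([(x,y,z,yang,grip,nrows),...]) TCP world mm, jaw-axis angle deg; prints rows relative to commanded pose
import json,os,numpy as np
F="cmd.json"
if not os.path.exists(F): json.dump([137.128,558.428,187.776,76.203],open(F,"w"))
def plan(wps,commit=True):
    c=json.load(open(F)); p0=np.array(c[:3]);a0=c[3]
    t=np.radians(a0); ex=np.array([0,0,-1.]);ey=np.array([np.cos(t),np.sin(t),0]);ez=np.cross(ex,ey)
    M=np.array([ex,ey,ez]); prev=np.array(c); S=[];U=[];G=[]
    for x,y,z,a,g,n in wps:
        tgt=np.array([x,y,z,a],float)
        for i in range(1,n+1):
            q=prev+(tgt-prev)*i/n
            S.append([round(float(v),2) for v in M@(q[:3]-p0)/10]); U.append([round(float(-np.radians(q[3]-a0)),3),0,0]); G.append(g)
        d=np.linalg.norm(tgt-prev)/n
        if np.linalg.norm(tgt[:3]-prev[:3])/n>41 or abs(tgt[3]-prev[3])/n>7.1: print("TOO FAST",tgt,d)
        prev=tgt
    print(len(S)); print(json.dumps({"slide":S,"turn":U,"grip":G}).replace(" ",""))
    if commit:
        w=p0+M.T@np.array(S[-1])*10; json.dump(list(map(float,w))+[a0-np.degrees(U[-1][0])],open(F,"w"))
E
python3 -c "
from plan import *
plan([(514,-94,150,78.0,50,20)])"
```

```text
20
{"slide":[[0.19,-2.72,2.61],[0.38,-5.44,5.22],[0.57,-8.16,7.82],[0.76,-10.87,10.43],[0.94,-13.59,13.04],[1.13,-16.31,15.65],[1.32,-19.03,18.26],[1.51,-21.75,20.86],[1.7,-24.47,23.47],[1.89,-27.19,26.08],[2.08,-29.9,28.69],[2.27,-32.62,31.3],[2.46,-35.34,33.9],[2.64,-38.06,36.51],[2.83,-40.78,39.12],[3.02,-43.5,41.73],[3.21,-46.22,44.34],[3.4,-48.94,46.94],[3.59,-51.65,49.55],[3.78,-54.37,52.16]],"turn":[[-0.002,0,0],[-0.003,0,0],[-0.005,0,0],[-0.006,0,0],[-0.008,0,0],[-0.009,0,0],[-0.011,0,0],[-0.013,0,0],[-0.014,0,0],[-0.016,0,0],[-0.017,0,0],[-0.019,0,0],[-0.02,0,0],[-0.022,0,0],[-0.024,0,0],[-0.025,0,0],[-0.027,0,0],[-0.028,0,0],[-0.03,0,0],[-0.031,0,0]],"grip":[50,50,50,50,50,50,50,50,50,50,50,50,50,50,50,50,50,50,50,50]}
```

```bash
cat > plan.py <<'E'
# plan([(x,y,z,yang),...]) TCP world mm, jaw-axis angle deg; prints targets relative to commanded pose; last is committed
import json,os,numpy as np
F="cmd.json"
if not os.path.exists(F): json.dump([137.128,558.428,187.776,76.203],open(F,"w"))
def plan(wps,commit=True):
    c=json.load(open(F)); p0=np.array(c[:3]);a0=c[3]
    t=np.radians(a0); ex=np.array([0,0,-1.]);ey=np.array([np.cos(t),np.sin(t),0]);ez=np.cross(ex,ey)
    M=np.array([ex,ey,ez]); prev=np.array(c)
    for w in wps:
        q=np.array(w,float)
        s=np.round(M@(q[:3]-p0)/10,1)+0.; u=round(float(-np.radians(q[3]-a0)),2)+0.
        print("slide",s.tolist(),"turn",u,"rows>=",round(max(np.linalg.norm(q[:3]-prev[:3])/41.7,abs(q[3]-prev[3])/7.16),1))
        prev=q
    w=p0+M.T@s*10
    if commit: json.dump(list(map(float,w))+[a0-np.degrees(u)],open(F,"w"))
E
python3 -c "
from plan import *
plan([(514,-94,150,78.0)])"
```

```text
slide [0.0, 0.0, 0.0] turn 0.0 rows>= 0.0
```

Emit:
{"fn": "arm_command", "kwargs": {"slide": [[3.8,-54.4,52.2],[3.8,-54.4,52.2],[3.8,-54.4,52.2],[3.8,-54.4,52.2],[3.8,-54.4,52.2],[3.8,-54.4,52.2],[3.8,-54.4,52.2],[3.8,-54.4,52.2],[3.8,-54.4,52.2],[3.8,-54.4,52.2],[3.8,-54.4,52.2],[3.8,-54.4,52.2],[3.8,-54.4,52.2],[3.8,-54.4,52.2],[3.8,-54.4,52.2],[3.8,-54.4,52.2],[3.8,-54.4,52.2],[3.8,-54.4,52.2],[3.8,-54.4,52.2],[3.8,-54.4,52.2]], "turn": [[-0.03,0,0],[-0.03,0,0],[-0.03,0,0],[-0.03,0,0],[-0.03,0,0],[-0.03,0,0],[-0.03,0,0],[-0.03,0,0],[-0.03,0,0],[-0.03,0,0],[-0.03,0,0],[-0.03,0,0],[-0.03,0,0],[-0.03,0,0],[-0.03,0,0],[-0.03,0,0],[-0.03,0,0],[-0.03,0,0],[-0.03,0,0],[-0.03,0,0]], "grip": [50,50,50,50,50,50,50,50,50,50,50,50,50,50,50,50,50,50,50,50], "newtons": 30}}

```text
time_s: 2.32
ee_pos: [515.2, -96.4, 149.2]
ee_rot: [175.1, 90.0, 162.9]
force: [-0.3, -0.0, 0.4]
gripper_width: 73.3
```

```bash
cat cmd.json
python3 - <<'E'
from h import *
c,d,W=cloud("wrist"); save("w1",c); s=env.state(); print(s["ee_pos"],s["qvel"].round(2),R.from_euler("xyz",s["ee_rot"],degrees=True).as_matrix()[:,1])
z=W[...,2]
def rect(n,w):
    r=cv2.minAreaRect(w[:,:2].astype(np.float32)); print(n,len(w),"mean",w.mean(0).round(1),"rect",np.round(r[0],1),np.round(r[1],1),round(r[2],1))
m=(z>80)&(z<92); 
k,l,st,ce=cv2.connectedComponentsWithStats(m.astype(np.uint8))
for i in range(1,k):
    if st[i,4]>300: rect(str(ce[i].round()),W[l==i])
m=(z>58)&(z<66); 
k,l,st,ce=cv2.connectedComponentsWithStats(m.astype(np.uint8))
for i in range(1,k):
    if st[i,4]>300: rect("long"+str(ce[i].round()),W[l==i])
E
```

```text
[514.0151598793166, -93.9770265886234, 149.976, 77.97916916490556][514.11772032 -94.78677852 149.29022125] [ 2.06 -1.57  1.64  0.32  0.33  0.09] [2.11219711e-01 9.77438449e-01 5.58924561e-04]
[438. 224.] 3669 mean [520.9  -4.   82.6] rect [521.7  -3.6] [57.5 57.1] 37.7
[326. 234.] 5013 mean [509.6 -92.   86.5] rect [510.9 -92.2] [56.2 56.4] 76.9
long[510. 210.] 337 mean [527.6  63.2  61.7] rect [530.1  69. ] [24.9 53.1] 56.4
long[463. 283.] 907 mean [584.7  17.3  62.1] rect [594.1  26.8] [83.3 30.9] 79.0
long[362. 291.] 1832 mean [573.1 -72.4  62.5] rect [573.7 -72.5] [53.7 29.1] 77.5
```

View pics/w1.png

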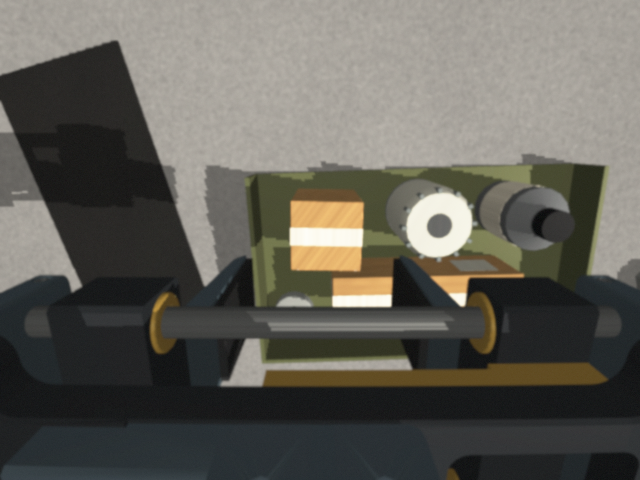

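Wrist view: carton top centred at (326,234), about 2-3 mm off the top-camera value, and the gaps for the fingers are clear. Descending onto the carton.

```bash
python3 -c "
from plan import *
plan([(512.5,-93,60,77),(512.5,-93,36,77)])"
```

```text
slide [9.0, 0.1, -0.2] turn 0.02 rows>= 2.2
slide [11.4, 0.1, -0.2] turn 0.02 rows>= 0.6
```

Emit:
{"fn": "arm_command", "kwargs": {"slide": [[4.0,0.1,-0.2],[8.0,0.1,-0.2],[10.0,0.1,-0.2],[11.4,0.1,-0.2],[11.4,0.1,-0.2],[11.4,0.1,-0.2],[11.4,0.1,-0.2],[11.4,0.1,-0.2],[11.4,0.1,-0.2],[11.4,0.1,-0.2],[11.4,0.1,-0.2],[11.4,0.1,-0.2]], "turn": [[0.02,0,0],[0.02,0,0],[0.02,0,0],[0.02,0,0],[0.02,0,0],[0.02,0,0],[0.02,0,0],[0.02,0,0],[0.02,0,0],[0.02,0,0],[0.02,0,0],[0.02,0,0]], "grip": [50,50,50,50,50,255,255,255,255,255,255,255], "newtons": 30}}

```text
time_s: 3.37
ee_pos: [513.6, -92.9, 37.3]
ee_rot: [14.7, 89.8, 1.5]
force: [-1.0, 1.9, 6.9]
gripper_width: 55.6
```

```bash
python3 -c "
from plan import *
plan([(512.5,-93,106,77),(528,-200,106,77),(545,-306,106,77),(545,-306,45,77),(545,-306,35,77)])"
```

```text
slide [-7.0, 0.0, 0.0] turn 0.0 rows>= 1.7
slide [-7.0, -10.1, 4.0] turn 0.0 rows>= 2.6
slide [-7.0, -20.0, 8.0] turn 0.0 rows>= 2.6
slide [-0.9, -20.0, 8.0] turn 0.0 rows>= 1.5
slide [0.1, -20.0, 8.0] turn 0.0 rows>= 0.2
```

Emit:
{"fn": "arm_command", "kwargs": {"slide": [[-2.0,0,0],[-5.0,0,0],[-7.0,0,0],[-7.0,-2.5,1.0],[-7.0,-6.0,2.4],[-7.0,-10.0,4.0],[-7.0,-14.0,5.6],[-7.0,-17.5,7.0],[-7.0,-20.0,8.0],[-7.0,-20.0,8.0],[-4.5,-20.0,8.0],[-2.0,-20.0,8.0],[-0.7,-20.0,8.0],[0.1,-20.0,8.0],[0.1,-20.0,8.0],[0.1,-20.0,8.0],[0.1,-20.0,8.0],[0.1,-20.0,8.0],[0.1,-20.0,8.0]], "turn": [[0,0,0],[0,0,0],[0,0,0],[0,0,0],[0,0,0],[0,0,0],[0,0,0],[0,0,0],[0,0,0],[0,0,0],[0,0,0],[0,0,0],[0,0,0],[0,0,0],[0,0,0],[0,0,0],[0,0,0],[0,0,0],[0,0,0]], "grip": [255,255,255,255,255,255,255,255,255,255,255,255,255,255,255,255,50,50,50]}}

```text
time_s: 4.95
ee_pos: [545.3, -306.1, 35.4]
ee_rot: [-11.8, 89.9, -25.0]
force: [0.0, -0.7, 0.0]
gripper_width: 72.2
```

```bash
python3 -c "
from plan import *
plan([(545,-306,125,77),(523,-4.2,125,78),(523,-4.2,36,78)])"
```

```text
slide [-9.0, 0.0, 0.0] turn 0.0 rows>= 2.2
slide [-9.0, 28.9, -9.0] turn -0.02 rows>= 7.3
slide [-0.1, 28.9, -9.0] turn -0.02 rows>= 2.1
```

Emit:
{"fn": "arm_command", "kwargs": {"slide": [[-3.0,0,0],[-6.0,0,0],[-9.0,0,0],[-9.0,4.0,-1.2],[-9.0,8.0,-2.5],[-9.0,12.0,-3.7],[-9.0,16.0,-5.0],[-9.0,20.0,-6.2],[-9.0,24.0,-7.5],[-9.0,28.9,-9.0],[-9.0,28.9,-9.0],[-9.0,28.9,-9.0],[-9.0,28.9,-9.0]], "turn": [[0,0,0],[0,0,0],[0,0,0],[0,0,0],[0,0,0],[-0.02,0,0],[-0.02,0,0],[-0.02,0,0],[-0.02,0,0],[-0.02,0,0],[-0.02,0,0],[-0.02,0,0],[-0.02,0,0]], "grip": [45,45,45,45,45,45,45,45,45,45,45,45,45]}}

```text
time_s: 6.03
ee_pos: [523.6, -4.0, 125.1]
ee_rot: [-23.2, 89.9, -35.2]
force: [0.0, -1.5, 0.1]
gripper_width: 75.0
```

Run:
```python
from h import *
c,d,W=cloud("wrist"); save("w2",c); s=env.state(); print(s["ee_pos"],s["gripper_width"])
z=W[...,2]
def rect(n,w):
    r=cv2.minAreaRect(w[:,:2].astype(np.float32)); print(n,len(w),"mean",w.mean(0).round(1),"rect",np.round(r[0],1),np.round(r[1],1),round(r[2],1))
for a,b in((76,90),(60,100)):
    m=(z>a)&(z<b)
    k,l,st,ce=cv2.connectedComponentsWithStats(m.astype(np.uint8))
    for i in range(1,k):
        if st[i,4]>200: rect(str(ce[i].round()),W[l==i])
```

```text
[523.64288447  -4.81814521 125.01816439] 75.02569552178062
[322. 245.] 4539 mean [520.1  -3.1  82.3] rect [522.   -3.5] [57.8 57.4] 6.6
[432. 237.] 652 mean [531.6  76.5  79.6] rect [534.7  78.7] [25.9 34. ] 41.0
[322. 243.] 4952 mean [518.5  -2.8  81.4] rect [521.5  -3.4] [58.7 58.6] 36.7
[434. 238.] 3678 mean [532.1  78.2  79.5] rect [536.5  82.5] [53.3 50.1] 45.3
[325. 302.] 1164 mean [574.3 -12.1  62.3] rect [574.3 -14.3] [115.1   8.1] 78.7
[319. 344.] 1598 mean [610.8 -24.9  62.5] rect [611.8 -22.2] [141.9  11.6] 78.3
```

View pics/w2.png

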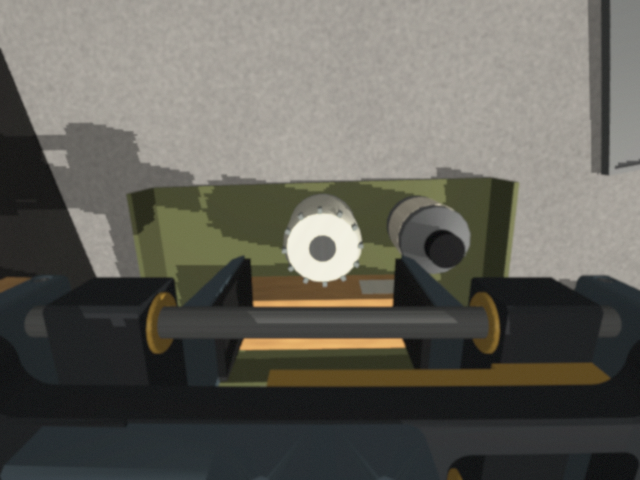

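Filter centred between the jaws at (322,245), bottle at (445,248), clear gaps. Descend and grip.

Emit:
{"fn": "arm_command", "kwargs": {"slide": [[3.0,0,0],[6.0,0,0],[8.0,0,0],[8.9,0,0],[8.9,0,0],[8.9,0,0],[8.9,0,0],[8.9,0,0],[8.9,0,0],[8.9,0,0],[8.9,0,0]], "turn": [[0,0,0],[0,0,0],[0,0,0],[0,0,0],[0,0,0],[0,0,0],[0,0,0],[0,0,0],[0,0,0],[0,0,0],[0,0,0]], "grip": [45,45,45,45,45,255,255,255,255,255,255]}}

```text
time_s: 7.0
ee_pos: [524.6, -4.5, 37.1]
ee_rot: [-0.5, 89.8, -12.5]
force: [-0.1, -3.7, 6.1]
gripper_width: 58.7
```

```bash
cat cmd.json; python3 -c "
from plan import *
plan([(523,-4.2,116,78),(460,-306,116,78),(460,-306,45,78),(460,-306,35,78)])"
```

```text
[522.8031051559992, -3.6442591824469446, 35.976, 77.97916916490556]slide [-8.0, -0.1, 0.0] turn 0.0 rows>= 1.9
slide [-8.0, -30.9, 0.2] turn 0.0 rows>= 7.4
slide [-0.9, -30.9, 0.2] turn 0.0 rows>= 1.7
slide [0.1, -30.9, 0.2] turn 0.0 rows>= 0.2
```

Emit:
{"fn": "arm_command", "kwargs": {"slide": [[-2.0,0,0],[-5.0,0,0],[-8.0,0,0],[-8.0,-2.5,0],[-8.0,-6.0,0],[-8.0,-10.0,0],[-8.0,-14.0,0.1],[-8.0,-18.0,0.1],[-8.0,-22.0,0.1],[-8.0,-26.0,0.2],[-8.0,-29.0,0.2],[-8.0,-30.9,0.2],[-7.0,-30.9,0.2],[-4.0,-30.9,0.2],[-1.5,-30.9,0.2],[0.1,-30.9,0.2],[0.1,-30.9,0.2],[0.1,-30.9,0.2],[0.1,-30.9,0.2],[0.1,-30.9,0.2]], "turn": [[0,0,0],[0,0,0],[0,0,0],[0,0,0],[0,0,0],[0,0,0],[0,0,0],[0,0,0],[0,0,0],[0,0,0],[0,0,0],[0,0,0],[0,0,0],[0,0,0],[0,0,0],[0,0,0],[0,0,0],[0,0,0],[0,0,0],[0,0,0]], "grip": [255,255,255,255,255,255,255,255,255,255,255,255,255,255,255,255,255,45,45,45]}}

```text
time_s: 8.67
ee_pos: [461.0, -306.3, 35.2]
ee_rot: [-4.9, 89.9, -17.0]
force: [0.3, -0.4, 0.1]
gripper_width: 74.2
```

```bash
python3 -c "
from plan import *
plan([(460,-306,125,78),(539,80.3,125,79)])
plan([(539,80.3,34,79)])"
```

```text
slide [-9.0, 0.0, 0.0] turn 0.0 rows>= 2.2
slide [-9.0, 39.4, -0.4] turn -0.02 rows>= 9.5
slide [9.1, 0.0, 0.0] turn 0.0 rows>= 2.2
```

Emit:
{"fn": "arm_command", "kwargs": {"slide": [[-3.0,0,0],[-6.0,0,0],[-9.0,0,0],[-9.0,4.0,0],[-9.0,8.0,0],[-9.0,12.0,-0.1],[-9.0,16.0,-0.1],[-9.0,20.0,-0.2],[-9.0,24.0,-0.2],[-9.0,28.0,-0.3],[-9.0,32.0,-0.3],[-9.0,36.0,-0.4],[-9.0,39.4,-0.4],[-9.0,39.4,-0.4],[-9.0,39.4,-0.4]], "turn": [[0,0,0],[0,0,0],[0,0,0],[0,0,0],[0,0,0],[0,0,0],[0,0,0],[-0.02,0,0],[-0.02,0,0],[-0.02,0,0],[-0.02,0,0],[-0.02,0,0],[-0.02,0,0],[-0.02,0,0],[-0.02,0,0]], "grip": [50,50,50,50,50,50,50,50,50,50,50,50,50,50,50]}}

```text
time_s: 9.92
ee_pos: [539.3, 81.2, 125.2]
ee_rot: [11.1, 89.9, 0.4]
force: [-0.1, 0.1, 0.1]
gripper_width: 73.6
```

Run:
```python
from h import *
c,d,W=cloud("wrist"); save("w3",c); s=env.state(); print(s["ee_pos"],s["gripper_width"])
z=W[...,2]
def rect(n,w):
    r=cv2.minAreaRect(w[:,:2].astype(np.float32)); print(n,len(w),"mean",w.mean(0).round(1),"rect",np.round(r[0],1),np.round(r[1],1),round(r[2],1))
for a,b in((85,105),(64,105)):
    m=(z>a)&(z<b)
    k,l,st,ce=cv2.connectedComponentsWithStats(m.astype(np.uint8))
    for i in range(1,k):
        if st[i,4]>200: rect(str(ce[i].round()),W[l==i])
```

```text
[538.92709993  79.8193401  125.08552619] 73.15158329101928
[322. 252.] 1080 mean [537.3  81.8  94.5] rect [538.4  81.7] [24.9 24.8] 30.6
[322. 242.] 3685 mean [534.3  82.4  79.2] rect [538.3  81.7] [52.6 53.5] 78.1
```

View pics/w3.png

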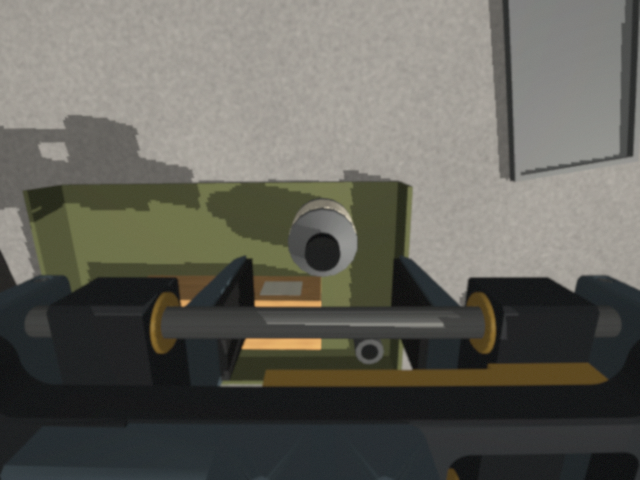

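Bottle cap at (322,252), centred; the side wall at about x=405 leaves room for the finger. Descend and grip.

Emit:
{"fn": "arm_command", "kwargs": {"slide": [[3.0,0,0],[6.0,0,0],[8.0,0,0],[9.1,0,0],[9.1,0,0],[9.1,0,0],[9.1,0,0],[9.1,0,0],[9.1,0,0],[9.1,0,0],[9.1,0,0]], "turn": [[0,0,0],[0,0,0],[0,0,0],[0,0,0],[0,0,0],[0,0,0],[0,0,0],[0,0,0],[0,0,0],[0,0,0],[0,0,0]], "grip": [50,50,50,50,50,255,255,255,255,255,255]}}

```text
time_s: 10.88
ee_pos: [540.4, 80.1, 35.2]
ee_rot: [28.8, 89.8, 17.8]
force: [0.2, 3.0, 5.7]
gripper_width: 52.3
```

```bash
cat cmd.json; python3 -c "
from plan import *
plan([(539,80.3,124,79),(375,-306,124,79),(375,-306,43,79),(375,-306,33,79)])"
```

```text
[538.5496816718377, 79.90839085350854, 33.976, 79.12508475516721]slide [-9.0, 0.0, 0.0] turn 0.0 rows>= 2.2
slide [-9.0, -41.0, -8.8] turn 0.0 rows>= 10.1
slide [-0.9, -41.0, -8.8] turn 0.0 rows>= 1.9
slide [0.1, -41.0, -8.8] turn 0.0 rows>= 0.2
```

Emit:
{"fn": "arm_command", "kwargs": {"slide": [[-2.0,0,0],[-5.0,0,0],[-9.0,0,0],[-9.0,-2.5,-0.5],[-9.0,-6.0,-1.3],[-9.0,-10.0,-2.1],[-9.0,-14.0,-3.0],[-9.0,-18.0,-3.9],[-9.0,-22.0,-4.7],[-9.0,-26.0,-5.6],[-9.0,-30.0,-6.4],[-9.0,-34.0,-7.3],[-9.0,-38.0,-8.2],[-9.0,-41.0,-8.8],[-9.0,-41.0,-8.8],[-6.0,-41.0,-8.8],[-3.0,-41.0,-8.8],[-1.0,-41.0,-8.8],[0.1,-41.0,-8.8],[0.1,-41.0,-8.8]], "turn": [[0,0,0],[0,0,0],[0,0,0],[0,0,0],[0,0,0],[0,0,0],[0,0,0],[0,0,0],[0,0,0],[0,0,0],[0,0,0],[0,0,0],[0,0,0],[0,0,0],[0,0,0],[0,0,0],[0,0,0],[0,0,0],[0,0,0],[0,0,0]], "grip": [255,255,255,255,255,255,255,255,255,255,255,255,255,255,255,255,255,255,255,255]}}

```text
time_s: 12.55
ee_pos: [373.3, -304.6, 31.0]
ee_rot: [150.4, 89.7, 139.5]
force: [-0.5, -0.8, -3.2]
gripper_width: 52.7
```

Emit:
{"fn": "arm_command", "kwargs": {"slide": [[0,0,0],[0,0,0],[0,0,0],[-3,0,0],[-6,0,0],[-9,0,0],[-12,0,0],[-12,0,0]], "turn": [[0,0,0],[0,0,0],[0,0,0],[0,0,0],[0,0,0],[0,0,0],[0,0,0],[0,0,0]], "grip": [45,45,45,45,45,45,45,45]}}

```text
time_s: 13.22
ee_pos: [378.1, -309.1, 159.1]
ee_rot: [-30.6, 89.2, -41.5]
force: [0.5, -0.7, 0.2]
gripper_width: 75.1
```

Run:
```python
from plan import *
c=json.load(open(F)); c[2]+=120; json.dump(c,open(F,"w")); print(c)
from h import *
c,d,W=cloud("top"); save("top1",c); np.save("W1.npy",W)
z=W[...,2]
def rect(n,w):
    r=cv2.minAreaRect(w[:,:2].astype(np.float32)); print(n,len(w),"mean",w.mean(0).round(1),"rect",np.round(r[0],1),np.round(r[1],1),round(r[2],1))
m=(z>58)&(z<66); m[:190]=0;m[242:]=0;m[:,:262]=0;m[:,368:]=0
k,l,st,ce=cv2.connectedComponentsWithStats(m.astype(np.uint8))
i=1+np.argmax(st[1:,4]);rect("long",W[l==i])
m=(z>70)&(z<100);m[:200]=0;m[:,:400]=0;m[:,510:]=0
k,l,st,ce=cv2.connectedComponentsWithStats(m.astype(np.uint8))
for i in range(1,k):
    if st[i,4]>60: rect(str(ce[i].round()),W[l==i])
```

```text
[374.777177959184, -306.1260208608991, 152.976, 79.12508475516721]
long 1988 mean [596.1 -18.3  62.2] rect [596.5 -18.2] [170.   46.8] 78.9
[465. 237.] 885 mean [ 544.6 -304.6   83.7] rect [ 545.6 -306.1] [57.  55.7] 75.8
[466. 282.] 716 mean [ 460.  -303.2   79.6] rect [ 461.  -304.9] [55.  59.1] 2.2
```

View pics/top1.png

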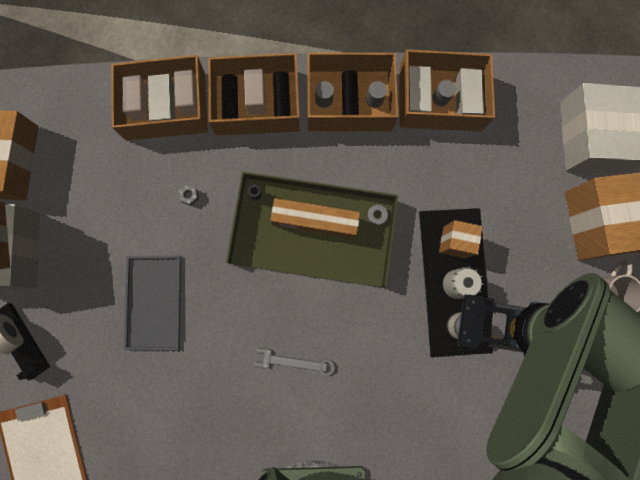

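Three pieces stand on the mat (carton 460,238; filter 462,283; bottle under the gripper at about 455,325), longbox unmoved at (315,216). Now the longbox.

```bash
python3 -c "
from plan import *
plan([(594.5,-18.5,140,-11)])"
```

```text
slide [1.3, 32.4, 16.2] turn 1.57 rows>= 12.6
```

Emit:
{"fn": "arm_command", "kwargs": {"slide": [[0.1,2.5,1.2],[0.2,5.0,2.5],[0.3,7.5,3.7],[0.4,10.0,5.0],[0.5,12.5,6.2],[0.6,15.0,7.5],[0.7,17.5,8.7],[0.8,20.0,10.0],[0.9,22.5,11.2],[1.0,25.0,12.5],[1.1,27.5,13.7],[1.2,30.0,15.0],[1.3,32.4,16.2],[1.3,32.4,16.2],[1.3,32.4,16.2],[1.3,32.4,16.2],[1.3,32.4,16.2],[1.3,32.4,16.2]], "turn": [[0.12,0,0],[0.24,0,0],[0.36,0,0],[0.48,0,0],[0.6,0,0],[0.72,0,0],[0.84,0,0],[0.96,0,0],[1.08,0,0],[1.2,0,0],[1.32,0,0],[1.44,0,0],[1.57,0,0],[1.57,0,0],[1.57,0,0],[1.57,0,0],[1.57,0,0],[1.57,0,0]], "grip": [55,55,55,55,55,55,55,55,55,55,55,55,55,55,55,55,55,55]}}

```text
time_s: 14.77
ee_pos: [594.7, -19.9, 139.6]
ee_rot: [-68.5, 90.0, -169.4]
force: [-0.5, 0.7, 0.6]
gripper_width: 71.8
```

Run:
```python
from h import *
c,d,W=cloud("wrist"); save("w4",c); s=env.state(); print(s["ee_pos"],s["gripper_width"],R.from_euler("xyz",s["ee_rot"],degrees=True).as_matrix()[:,1])
z=W[...,2]
def rect(n,w):
    r=cv2.minAreaRect(w[:,:2].astype(np.float32)); print(n,len(w),"mean",w.mean(0).round(1),"rect",np.round(r[0],1),np.round(r[1],1),round(r[2],1))
m=(z>57)&(z<67)
k,l,st,ce=cv2.connectedComponentsWithStats(m.astype(np.uint8))
for i in range(1,k):
        if st[i,4]>200: rect(str(ce[i].round()),W[l==i])
```

```text
[594.81744023 -19.80073668 139.77520962] 71.58761784981716 [ 9.81865992e-01 -1.89576158e-01 -2.33468946e-04]
[559.  77.] 1404 mean [789.9  67.5  62.2] rect [790.1  65.7] [  3.8 112.5] 1.7
[622.  24.] 1622 mean [838.7  96.9  60.5] rect [839.8  97.9] [24.5 35.6] 3.1
[322. 214.] 10184 mean [597.1  -2.1  62.5] rect [596.   -7.4] [150.7  46.2] 79.0
[569. 219.] 1011 mean [796.3 -43.9  62.3] rect [800.4 -40.6] [114.9  55.2] 54.9
```

View pics/w4.png

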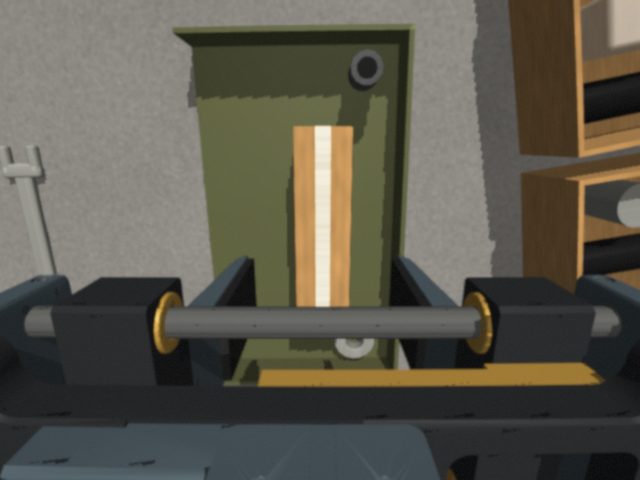

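Longbox centred between jaws (322,130–305), aligned. Descend and grip.

Emit:
{"fn": "arm_command", "kwargs": {"slide": [[4.0,0,0],[7.0,0,0],[10.0,0,0],[11.4,0,0],[11.4,0,0],[11.4,0,0],[11.4,0,0],[11.4,0,0],[11.4,0,0],[11.4,0,0],[11.4,0,0],[11.4,0,0]], "turn": [[0,0,0],[0,0,0],[0,0,0],[0,0,0],[0,0,0],[0,0,0],[0,0,0],[0,0,0],[0,0,0],[0,0,0],[0,0,0],[0,0,0]], "grip": [55,55,55,55,55,255,255,255,255,255,255,255], "newtons": 45}}

```text
time_s: 15.82
ee_pos: [595.3, -18.9, 27.2]
ee_rot: [108.6, 90.0, 7.7]
force: [-2.9, 0.9, 5.7]
gripper_width: 46.0
```

```bash
python3 -c "
from plan import *
c=json.load(open(F)); c[2]-=114; json.dump(c,open(F,'w')); print(c)
plan([(594.5,-18.5,120,-11)],False)
# box centre is ~0.5 mm beyond; tray (440,316), axis 0
plan([(440,316,120,89.5),(440,316,40,89.5),(440,316,24,89.5)])"
```

```text
[594.9955117401846, -18.508418015176517, 25.976, -10.829289080372035]
slide [-9.4, 0.0, 0.0] turn 0.0 rows>= 2.3
slide [-9.4, -21.5, -29.9] turn -1.75 rows>= 14.0
slide [-1.4, -21.5, -29.9] turn -1.75 rows>= 1.9
slide [0.2, -21.5, -29.9] turn -1.75 rows>= 0.4
```

Emit:
{"fn": "arm_command", "kwargs": {"slide": [[-2.5,0,0],[-6.0,0,0],[-9.4,0,0],[-9.4,-1.5,-2.0],[-9.4,-3.0,-4.2],[-9.4,-4.5,-6.3],[-9.4,-6.0,-8.4],[-9.4,-7.5,-10.5],[-9.4,-9.0,-12.5],[-9.4,-10.5,-14.6],[-9.4,-12.0,-16.7],[-9.4,-13.5,-18.8],[-9.4,-15.0,-20.9],[-9.4,-16.5,-23.0],[-9.4,-18.0,-25.0],[-9.4,-19.5,-27.1],[-9.4,-20.7,-28.8],[-9.4,-21.5,-29.9],[-9.4,-21.5,-29.9],[-9.4,-21.5,-29.9]], "turn": [[0,0,0],[0,0,0],[0,0,0],[-0.12,0,0],[-0.24,0,0],[-0.36,0,0],[-0.48,0,0],[-0.6,0,0],[-0.72,0,0],[-0.84,0,0],[-0.96,0,0],[-1.08,0,0],[-1.2,0,0],[-1.32,0,0],[-1.44,0,0],[-1.56,0,0],[-1.66,0,0],[-1.75,0,0],[-1.75,0,0],[-1.75,0,0]], "grip": [255,255,255,255,255,255,255,255,255,255,255,255,255,255,255,255,255,255,255,255]}}

```text
time_s: 17.48
ee_pos: [440.3, 315.4, 119.5]
ee_rot: [-85.7, 90.0, -86.3]
force: [0.4, -0.7, -3.1]
gripper_width: 45.4
```

Run:
```python
from h import *
c,d,W=cloud("wrist"); save("w5",c); c,d,W=cloud("side"); save("s5",c);s=env.state(); print(s["ee_pos"],s["gripper_width"],R.from_euler("xyz",s["ee_rot"],degrees=True).as_matrix()[:,1])
```

```text
[440.87447021 314.5118193  119.59791794] 45.401297028594456 [ 1.23063428e-02  9.99924073e-01 -6.34714500e-04]
```

View pics/w5.png

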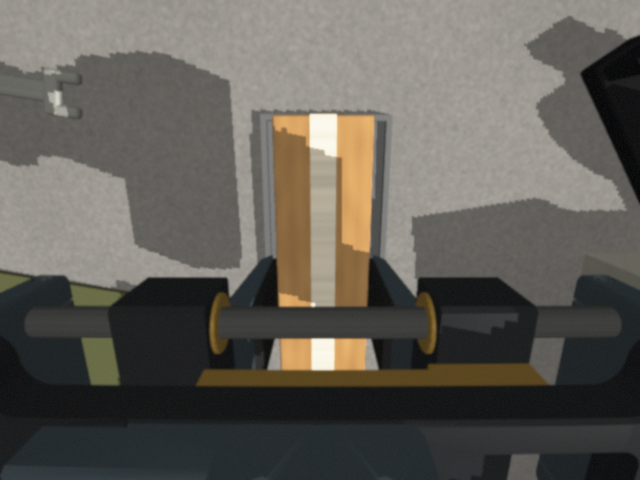

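View pics/s5.png

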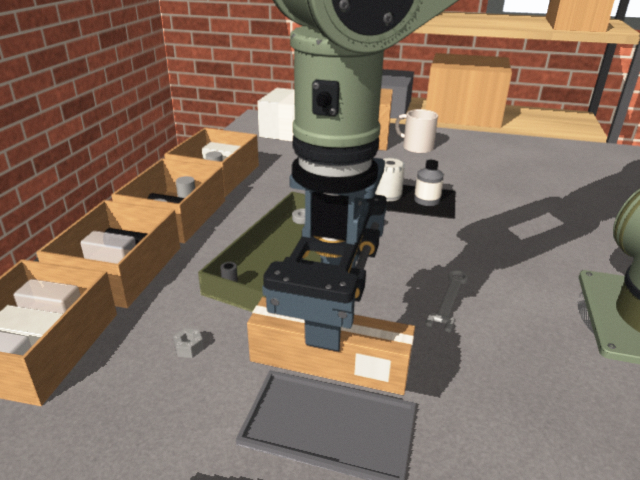

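The longbox is held level and aligned over the tray (wrist: box 275–375 inside tray 258–390). Lower and release.

Emit:
{"fn": "arm_command", "kwargs": {"slide": [[3.0,0,0],[6.0,0,0],[8.0,0,0],[9.0,0,0],[9.7,0,0],[9.7,0,0],[9.7,0,0],[9.7,0,0],[9.7,0,0],[9.7,0,0],[7.0,0,0],[4.0,0,0],[0,0,0],[-2.0,0,0],[-2.0,0,0]], "turn": [[0,0,0],[0,0,0],[0,0,0],[0,0,0],[0,0,0],[0,0,0],[0,0,0],[0,0,0],[0,0,0],[0,0,0],[0,0,0],[0,0,0],[0,0,0],[0,0,0],[0,0,0]], "grip": [255,255,255,255,255,255,255,75,75,75,75,75,75,75,75]}}

```text
time_s: 18.83
ee_pos: [443.9, 317.5, 145.5]
ee_rot: [35.3, 89.3, 34.7]
force: [-0.3, -0.4, -0.3]
gripper_width: 64.4
```

Run:
```python
from h import *
import json
c0=json.load(open("cmd.json")); c0[2]=139.976; json.dump(c0,open("cmd.json","w")); print(c0)
def rect(n,w):
    r=cv2.minAreaRect(w[:,:2].astype(np.float32)); print(n,len(w),"mean",w.mean(0).round(1),"rect",np.round(r[0],1),np.round(r[1],1),round(r[2],1))
c,d,W=cloud("wrist"); save("w6",c)
m=(W[...,2]>52)&(W[...,2]<66)&(W[...,1]>250)&(W[...,1]<380); rect("long wrist",W[m])
c,d,W=cloud("top"); save("t6",c); c2,d,W2=cloud("side"); save("s6",c2)
m=(W2[...,2]>54)&(W2[...,2]<66)&(W2[...,1]>250)&(W2[...,1]<380)&(W2[...,0]>330)&(W2[...,0]<560); rect("long side",W2[m])
z=W[...,2]
for a,b in((70,90),(85,100)):
  m=(z>a)&(z<b);m[:200]=0;m[:,:400]=0;m[:,510:]=0
  k,l,st,ce=cv2.connectedComponentsWithStats(m.astype(np.uint8))
  for i in range(1,k):
    if st[i,4]>60: rect(str(ce[i].round()),W[l==i])
```

```text
[440.00151925025534, 315.5617277506966, 139.976, 89.43832506752203]
long wrist 9966 mean [427.5 316.2  59.5] rect [433.4 316.1] [ 46.2 157.4] 89.3
long side 5026 mean [438.4 318.5  58.8] rect [441.6 316. ] [ 48.4 170.3] 89.3
[465. 237.] 888 mean [ 544.7 -304.3   83.7] rect [ 545.5 -306. ] [57.7 55.7] 76.0
[466. 282.] 753 mean [ 458.7 -303.2   79.6] rect [ 458.5 -304.3] [59.3 56.1] 34.5
[467. 326.] 258 mean [ 375.9 -300.6   74.6] rect [ 374.3 -304.5] [45.5 46.2] 52.2
[465. 236.] 160 mean [ 546.7 -304.3   86.1] rect [ 545.  -309.2] [58.5 42.7] 36.3
[472. 327.] 158 mean [ 375.4 -305.2   92.3] rect [ 375.5 -305.8] [24.9 24.1] 87.0
```

View pics/w6.png

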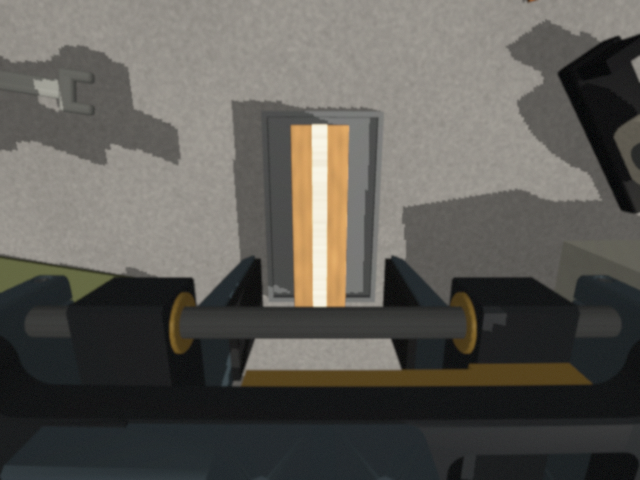

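View pics/s6.png

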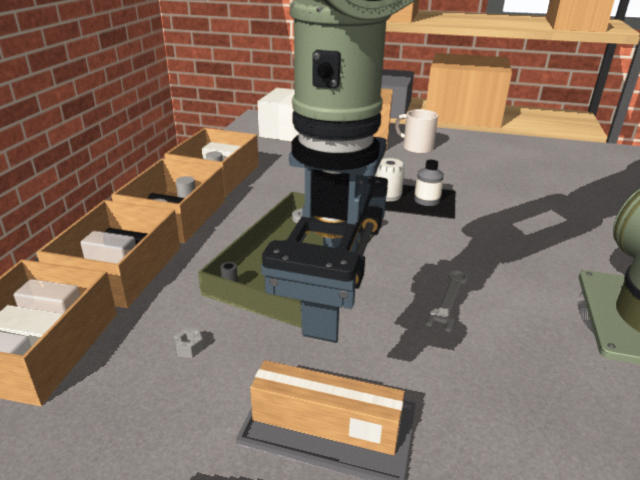

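View pics/t6.png

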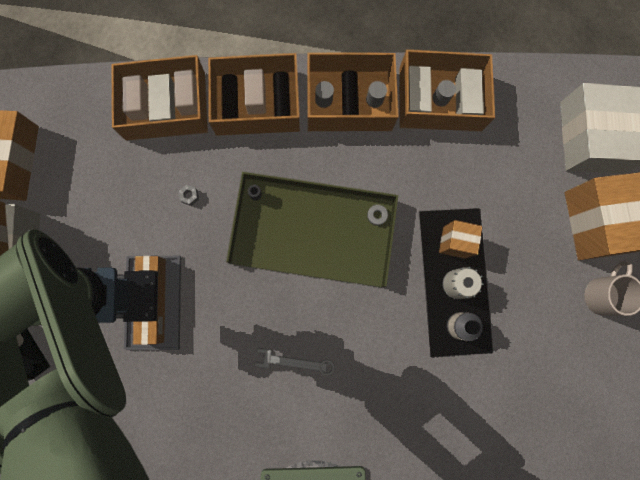

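Longbox sits centred and flat in the tray (side view 250–405, 365–450; all cameras agree within 2 mm). The three pieces stand on the mat. Now returning the bottle first.

```bash
python3 -c "
from plan import *
plan([(375,-306,130,79)])
plan([(375,-306,33.5,79)])"
```

```text
slide [1.0, -62.2, -5.9] turn 0.18 rows>= 15.0
slide [9.6, 0.0, 0.0] turn 0.0 rows>= 2.3
```

Emit:
{"fn": "arm_command", "kwargs": {"slide": [[0,-4.0,-0.4],[0,-8.0,-0.8],[1.0,-12.0,-1.1],[1.0,-16.0,-1.5],[1.0,-20.0,-1.9],[1.0,-24.0,-2.3],[1.0,-28.0,-2.7],[1.0,-32.0,-3.0],[1.0,-36.0,-3.4],[1.0,-40.0,-3.8],[1.0,-44.0,-4.2],[1.0,-48.0,-4.5],[1.0,-52.0,-4.9],[1.0,-56.0,-5.3],[1.0,-60.0,-5.7],[1.0,-62.2,-5.9],[1.0,-62.2,-5.9],[1.0,-62.2,-5.9],[1.0,-62.2,-5.9]], "turn": [[0.0,0,0],[0.02,0,0],[0.04,0,0],[0.06,0,0],[0.08,0,0],[0.1,0,0],[0.12,0,0],[0.14,0,0],[0.16,0,0],[0.18,0,0],[0.18,0,0],[0.18,0,0],[0.18,0,0],[0.18,0,0],[0.18,0,0],[0.18,0,0],[0.18,0,0],[0.18,0,0],[0.18,0,0]], "grip": [45,45,45,45,45,45,45,45,45,45,45,45,45,45,45,45,45,45,45], "newtons": 30}}

```text
time_s: 20.57
ee_pos: [374.1, -304.7, 128.3]
ee_rot: [141.5, 89.8, 130.6]
force: [-0.1, 0.2, 0.9]
gripper_width: 74.9
```

Run:
```python
from h import *
c,d,W=cloud("wrist"); save("w7",c); s=env.state(); print(s["ee_pos"],s["gripper_width"])
z=W[...,2]
def rect(n,w):
    r=cv2.minAreaRect(w[:,:2].astype(np.float32)); print(n,len(w),"mean",w.mean(0).round(1),"rect",np.round(r[0],1),np.round(r[1],1),round(r[2],1))
m=(z>70)&(z<105)
k,l,st,ce=cv2.connectedComponentsWithStats(m.astype(np.uint8))
for i in range(1,k):
        if st[i,4]>200: rect(str(ce[i].round()),W[l==i])
```

```text
[ 374.46452526 -304.45580081  128.72258819] 75.43061323064812
[321. 240.] 2449 mean [ 367.9 -303.7   81.4] rect [ 371.2 -304.2] [44.7 45.4] 71.6
[342. 352.] 1877 mean [ 463.7 -305.3   80.7] rect [ 465.9 -305.5] [58.9 31. ] 79.1
```

View pics/w7.png

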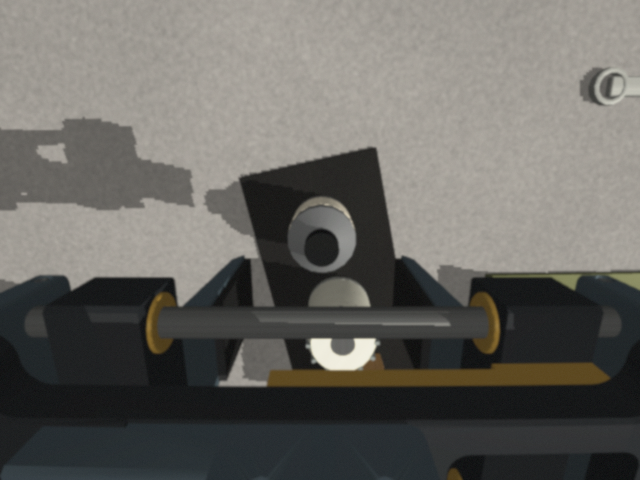

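Bottle at (321,240), same place between the jaws as at the pick. Grip it.

Emit:
{"fn": "arm_command", "kwargs": {"slide": [[3.0,0,0],[6.0,0,0],[8.5,0,0],[9.6,0,0],[9.6,0,0],[9.6,0,0],[9.6,0,0],[9.6,0,0],[9.6,0,0],[9.6,0,0],[9.6,0,0],[9.6,0,0]], "turn": [[0,0,0],[0,0,0],[0,0,0],[0,0,0],[0,0,0],[0,0,0],[0,0,0],[0,0,0],[0,0,0],[0,0,0],[0,0,0],[0,0,0]], "grip": [45,45,45,45,45,255,255,255,255,255,255,255]}}

```text
time_s: 21.62
ee_pos: [375.9, -306.0, 34.8]
ee_rot: [3.9, 89.9, -7.1]
force: [1.7, 4.5, 6.9]
gripper_width: 52.0
```

```bash
python3 -c "
from plan import *
plan([(375,-306,124,79),(538.5,80,124,79),(538.5,80,50,79),(538.5,80,35.5,79)])"
```

```text
slide [-9.0, 0.0, 0.0] turn 0.0 rows>= 2.2
slide [-9.0, 41.0, 8.8] turn 0.0 rows>= 10.1
slide [-1.6, 41.0, 8.8] turn 0.0 rows>= 1.8
slide [-0.2, 41.0, 8.8] turn 0.0 rows>= 0.3
```

Emit:
{"fn": "arm_command", "kwargs": {"slide": [[-2.0,0,0],[-5.0,0,0],[-9.0,0,0],[-9.0,2.5,0.5],[-9.0,6.0,1.3],[-9.0,10.0,2.1],[-9.0,14.0,3.0],[-9.0,18.0,3.9],[-9.0,22.0,4.7],[-9.0,26.0,5.6],[-9.0,30.0,6.4],[-9.0,34.0,7.3],[-9.0,38.0,8.2],[-9.0,41.0,8.8],[-9.0,41.0,8.8],[-9.0,41.0,8.8],[-6.0,41.0,8.8],[-3.0,41.0,8.8],[-1.2,41.0,8.8],[-0.2,41.0,8.8]], "turn": [[0,0,0],[0,0,0],[0,0,0],[0,0,0],[0,0,0],[0,0,0],[0,0,0],[0,0,0],[0,0,0],[0,0,0],[0,0,0],[0,0,0],[0,0,0],[0,0,0],[0,0,0],[0,0,0],[0,0,0],[0,0,0],[0,0,0],[0,0,0]], "grip": [255,255,255,255,255,255,255,255,255,255,255,255,255,255,255,255,255,255,255,255]}}

```text
time_s: 23.28
ee_pos: [536.4, 77.9, 34.8]
ee_rot: [-153.4, 89.7, -164.4]
force: [-11.1, -2.2, 44.2]
gripper_width: 52.2
```

Emit:
{"fn": "arm_command", "kwargs": {"slide": [[0,0,0],[0,0,0],[0,0,0],[0,0,0],[0,0,0],[-3,0,0],[-6,0,0],[-9,0,0],[-9,0,0]], "turn": [[0,0,0],[0,0,0],[0,0,0],[0,0,0],[0,0,0],[0,0,0],[0,0,0],[0,0,0],[0,0,0]], "grip": [255,255,50,50,50,50,50,50,50]}}

```text
time_s: 24.03
ee_pos: [543.5, 80.3, 132.3]
ee_rot: [18.2, 89.3, 7.3]
force: [0.7, 0.5, 0.2]
gripper_width: 73.6
```

Run:
```python
from plan import *
c=json.load(open(F)); c[2]+=90; json.dump(c,open(F,"w")); print(c)
from h import *
c,d,W=cloud("wrist"); save("w8",c); s=env.state(); print(s["ee_pos"],s["gripper_width"])
z=W[...,2]
def rect(n,w):
    r=cv2.minAreaRect(w[:,:2].astype(np.float32)); print(n,len(w),"mean",w.mean(0).round(1),"rect",np.round(r[0],1),np.round(r[1],1),round(r[2],1))
for a,b in((85,105),(64,105)):
    m=(z>a)&(z<b)
    k,l,st,ce=cv2.connectedComponentsWithStats(m.astype(np.uint8))
    for i in range(1,k):
        if st[i,4]>200: rect(str(ce[i].round()),W[l==i])
plan([(460,-306,125,78)])
plan([(460,-306,35.5,78)])
```

```text
[538.6794417309034, 80.20439869747065, 125.976, 79.12508475516721]
[541.94549219  80.10003531 129.61950921] 73.19482648254899
[319. 237.] 1038 mean [532.8  80.9  94.5] rect [533.7  80.7] [25.  24.6] 11.2
[319. 228.] 3588 mean [530.1  81.3  79.1] rect [533.4  80.7] [52.9 52.9] 75.4
slide [0.1, -39.4, -0.4] turn 0.02 rows>= 9.5
slide [8.9, 0.0, 0.0] turn 0.0 rows>= 2.1
```

View pics/w8.png

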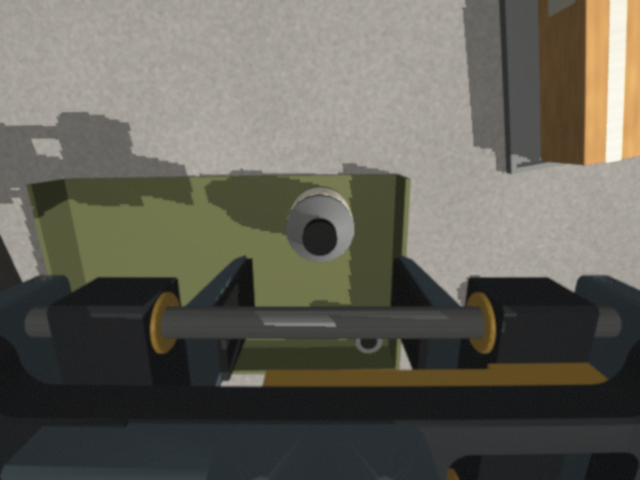

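Bottle stands at (319,237); the wrist value was read while the arm was still settling, so I check it with the top camera while going for the filter.

Emit:
{"fn": "arm_command", "kwargs": {"slide": [[0.1,-4.0,0],[0.1,-8.0,-0.1],[0.1,-12.0,-0.1],[0.1,-16.0,-0.2],[0.1,-20.0,-0.2],[0.1,-24.0,-0.2],[0.1,-28.0,-0.3],[0.1,-32.0,-0.3],[0.1,-36.0,-0.4],[0.1,-39.4,-0.4],[0.1,-39.4,-0.4],[0.1,-39.4,-0.4],[0.1,-39.4,-0.4]], "turn": [[0,0,0],[0,0,0],[0,0,0],[0.01,0,0],[0.01,0,0],[0.01,0,0],[0.02,0,0],[0.02,0,0],[0.02,0,0],[0.02,0,0],[0.02,0,0],[0.02,0,0],[0.02,0,0]], "grip": [45,45,45,45,45,45,45,45,45,45,45,45,45]}}

```text
time_s: 25.17
ee_pos: [460.0, -305.5, 123.9]
ee_rot: [138.9, 89.9, 126.8]
force: [0.6, 0.2, -0.2]
gripper_width: 75.0
```

Run:
```python
from h import *
def rect(n,w):
    r=cv2.minAreaRect(w[:,:2].astype(np.float32)); print(n,len(w),"mean",w.mean(0).round(1),"rect",np.round(r[0],1),np.round(r[1],1),round(r[2],1))
c,d,W=cloud("wrist"); save("w9",c); print(env.state()["ee_pos"])
z=W[...,2];m=(z>74)&(z<90)
k,l,st,ce=cv2.connectedComponentsWithStats(m.astype(np.uint8))
for i in range(1,k):
        if st[i,4]>200: rect(str(ce[i].round()),W[l==i])
c,d,W=cloud("top"); save("t9",c)
w=W[225:270,240:285].reshape(-1,3); rect("cap",w[(w[:,2]>84)&(w[:,2]<100)]);rect("sh",w[(w[:,2]>62)&(w[:,2]<100)])
```

```text
[ 460.31061101 -305.00743125  124.14012393]
[323. 241.] 4551 mean [ 454.  -303.2   80.3] rect [ 455.8 -303.5] [57.5 57.3] 66.8
[345. 354.] 2216 mean [ 545.9 -305.4   84.7] rect [ 546.4 -305.3] [56.7 28.6] 77.7
cap 150 mean [535.9  79.1  94.3] rect [536.1  79.4] [24.1 24.1] 38.1
sh 594 mean [535.3  78.1  77.9] rect [536.7  79.6] [52.2 50.6] 88.0
```

View pics/w9.png

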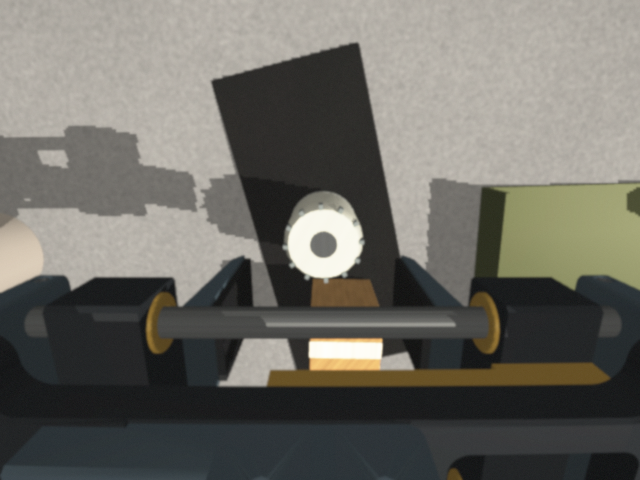

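Bottle is 4.6 mm from its start (fine). The filter (323,241) sits about 3 mm nearer than the jaw centre, so I shift the grip and will lower more gently.

```bash
python3 -c "
from plan import *
c=json.load(open(F)); c[2]=125; json.dump(c,open(F,'w'));print(c)
plan([(457,-306,36,78)])
plan([(457,-306,116,78),(524,-3.8,116,78),(524,-3.8,50,78),(524,-3.8,37.5,78)])"
```

```text
[460.4170643776891, -305.9652535164534, 125, 77.97916916490556]
slide [8.9, -0.1, -0.3] turn 0.0 rows>= 2.1
slide [-8.0, 0.0, 0.0] turn 0.0 rows>= 1.9
slide [-8.0, 31.0, 0.2] turn 0.0 rows>= 7.4
slide [-1.4, 31.0, 0.2] turn 0.0 rows>= 1.6
slide [-0.2, 31.0, 0.2] turn 0.0 rows>= 0.3
```

Emit:
{"fn": "arm_command", "kwargs": {"slide": [[3.0,-0.1,-0.3],[6.0,-0.1,-0.3],[8.0,-0.1,-0.3],[8.9,-0.1,-0.3],[8.9,-0.1,-0.3],[8.9,-0.1,-0.3],[8.9,-0.1,-0.3],[8.9,-0.1,-0.3],[8.9,-0.1,-0.3],[8.9,-0.1,-0.3],[8.9,-0.1,-0.3],[8.9,-0.1,-0.3]], "turn": [[0,0,0],[0,0,0],[0,0,0],[0,0,0],[0,0,0],[0,0,0],[0,0,0],[0,0,0],[0,0,0],[0,0,0],[0,0,0],[0,0,0]], "grip": [45,45,45,45,45,255,255,255,255,255,255,255]}}

```text
time_s: 26.27
ee_pos: [458.7, -306.2, 37.4]
ee_rot: [17.4, 89.8, 5.3]
force: [0.9, 4.5, 6.4]
gripper_width: 58.7
```

Emit:
{"fn": "arm_command", "kwargs": {"slide": [[-2.0,0,0],[-5.0,0,0],[-8.0,0,0],[-8.0,2.5,0],[-8.0,6.0,0],[-8.0,10.0,0],[-8.0,14.0,0.1],[-8.0,18.0,0.1],[-8.0,22.0,0.1],[-8.0,26.0,0.2],[-8.0,29.0,0.2],[-8.0,31.0,0.2],[-8.0,31.0,0.2],[-8.0,31.0,0.2],[-7.0,31.0,0.2],[-5.0,31.0,0.2],[-3.0,31.0,0.2],[-1.8,31.0,0.2],[-1.0,31.0,0.2],[-1.0,31.0,0.2]], "turn": [[0,0,0],[0,0,0],[0,0,0],[0,0,0],[0,0,0],[0,0,0],[0,0,0],[0,0,0],[0,0,0],[0,0,0],[0,0,0],[0,0,0],[0,0,0],[0,0,0],[0,0,0],[0,0,0],[0,0,0],[0,0,0],[0,0,0],[0,0,0]], "grip": [255,255,255,255,255,255,255,255,255,255,255,255,255,255,255,255,255,255,255,255]}}

```text
time_s: 27.93
ee_pos: [522.4, -5.1, 43.6]
ee_rot: [-165.7, 89.8, -177.8]
force: [-1.2, 0.1, -3.7]
gripper_width: 58.8
```

Emit:
{"fn": "arm_command", "kwargs": {"slide": [[0.4,0,0],[0.7,0,0],[0.7,0,0],[0.7,0,0],[0.7,0,0],[0.7,0,0],[0.7,0,0],[-1.0,0,0],[-4.0,0,0],[-7.0,0,0],[-8.0,0,0],[-8.0,0,0],[-8.0,0,0]], "turn": [[0,0,0],[0,0,0],[0,0,0],[0,0,0],[0,0,0],[0,0,0],[0,0,0],[0,0,0],[0,0,0],[0,0,0],[0,0,0],[0,0,0],[0,0,0]], "grip": [255,255,255,255,45,45,45,45,45,45,45,45,45]}}

```text
time_s: 29.02
ee_pos: [524.0, -3.8, 125.6]
ee_rot: [28.6, 90.0, 16.5]
force: [0.2, 0.5, -1.2]
gripper_width: 75.2
```

Run:
```python
from plan import *
c=json.load(open(F)); c[2]=45.5+80; json.dump(c,open(F,"w")); print(c)
from h import *
c,d,W=cloud("wrist"); save("w10",c); s=env.state(); print(s["ee_pos"],s["gripper_width"])
z=W[...,2]
def rect(n,w):
    r=cv2.minAreaRect(w[:,:2].astype(np.float32)); print(n,len(w),"mean",w.mean(0).round(1),"rect",np.round(r[0],1),np.round(r[1],1),round(r[2],1))
m=(z>74)&(z<105)
k,l,st,ce=cv2.connectedComponentsWithStats(m.astype(np.uint8))
for i in range(1,k):
        if st[i,4]>200: rect(str(ce[i].round()),W[l==i])
plan([(545,-306,125,77)])
```

```text
[523.7935877987284, -3.5327548013475507, 125.5, 77.97916916490556]
[523.25549225  -3.84654626 124.61651434] 75.06117989031276
[324. 243.] 4676 mean [519.8  -1.4  82.1] rect [522.1  -2. ] [58. 58.] 7.8
[436. 237.] 2142 mean [530.4  78.1  86.3] rect [530.6  78.5] [33.9 40.6] 40.3
slide [0.0, -29.1, 8.4] turn 0.02 rows>= 7.3
```

View pics/w10.png

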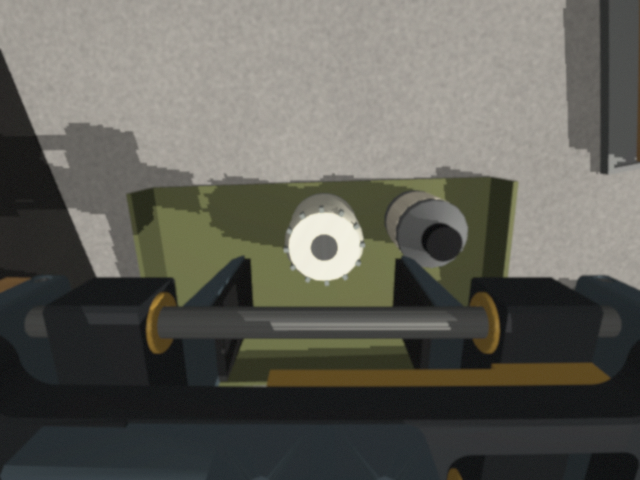

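Filter upright at (324,243), within about 1.5 mm of its start reading. Now the carton.

Emit:
{"fn": "arm_command", "kwargs": {"slide": [[0,-4.0,1.1],[0,-8.0,2.3],[0,-12.0,3.5],[0,-16.0,4.6],[0,-20.0,5.8],[0,-24.0,7.0],[0,-27.0,7.8],[0,-29.1,8.4],[0,-29.1,8.4],[0,-29.1,8.4],[0,-29.1,8.4]], "turn": [[0,0,0],[0,0,0],[0.01,0,0],[0.01,0,0],[0.02,0,0],[0.02,0,0],[0.02,0,0],[0.02,0,0],[0.02,0,0],[0.02,0,0],[0.02,0,0]], "grip": [50,50,50,50,50,50,50,50,50,50,50]}}

```text
time_s: 29.98
ee_pos: [544.5, -304.8, 124.0]
ee_rot: [153.0, 89.8, 139.8]
force: [-0.8, 0.9, -0.6]
gripper_width: 73.1
```

Run:
```python
from h import *
c,d,W=cloud("wrist"); save("w11",c); s=env.state(); print(s["ee_pos"],s["gripper_width"])
z=W[...,2]
def rect(n,w):
    r=cv2.minAreaRect(w[:,:2].astype(np.float32)); print(n,len(w),"mean",w.mean(0).round(1),"rect",np.round(r[0],1),np.round(r[1],1),round(r[2],1))
m=(z>76)&(z<105)
k,l,st,ce=cv2.connectedComponentsWithStats(m.astype(np.uint8))
for i in range(1,k):
        if st[i,4]>200: rect(str(ce[i].round()),W[l==i])
```

```text
[ 544.81300292 -304.51024595  124.47161425] 73.35307163884228
[321. 246.] 5942 mean [ 540.5 -304.2   84.4] rect [ 542.1 -304.6] [56.2 56.2] 76.7
```

View pics/w11.png

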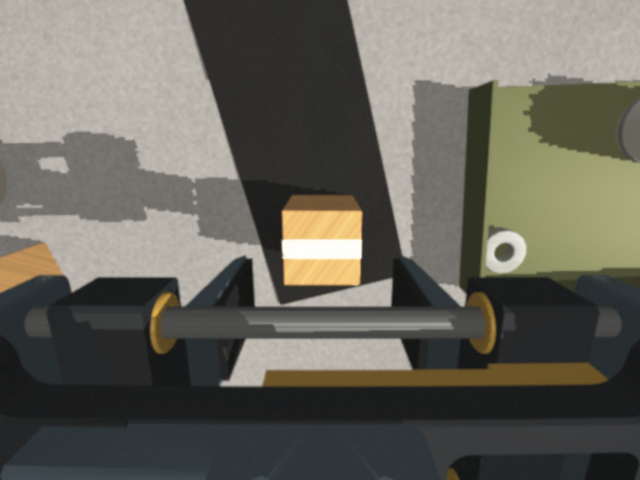

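Carton centred at (321,246), square to the jaws. Grip and return.

```bash
python3 -c "
from plan import *
print(json.load(open(F)))
plan([(545,-306,36,77)])
plan([(545,-306,106,77),(513,-93,106,77),(513,-93,45,77)])"
```

```text
[545.3458473037597, -305.6461442931538, 125.5, 76.8332535746439]
slide [9.0, 0.0, 0.0] turn 0.0 rows>= 2.1
slide [-7.0, 0.0, 0.0] turn 0.0 rows>= 1.7
slide [-7.0, 20.0, -8.0] turn 0.0 rows>= 5.2
slide [-1.0, 20.0, -8.0] turn 0.0 rows>= 1.5
```

Emit:
{"fn": "arm_command", "kwargs": {"slide": [[3.0,0,0],[6.0,0,0],[8.0,0,0],[8.9,0,0],[8.9,0,0],[8.9,0,0],[8.9,0,0],[8.9,0,0],[8.9,0,0],[8.9,0,0],[8.9,0,0],[8.9,0,0]], "turn": [[0,0,0],[0,0,0],[0,0,0],[0,0,0],[0,0,0],[0,0,0],[0,0,0],[0,0,0],[0,0,0],[0,0,0],[0,0,0],[0,0,0]], "grip": [50,50,50,50,50,255,255,255,255,255,255,255]}}

```text
time_s: 31.03
ee_pos: [546.7, -306.3, 38.5]
ee_rot: [-5.8, 89.8, -19.0]
force: [-0.3, 1.7, 6.5]
gripper_width: 55.8
```

Emit:
{"fn": "arm_command", "kwargs": {"slide": [[-2.0,0,0],[-5.0,0,0],[-7.0,0,0],[-7.0,2.5,-1.0],[-7.0,6.0,-2.4],[-7.0,10.0,-4.0],[-7.0,14.0,-5.6],[-7.0,17.5,-7.0],[-7.0,20.0,-8.0],[-7.0,20.0,-8.0],[-7.0,20.0,-8.0],[-5.0,20.0,-8.0],[-3.0,20.0,-8.0],[-1.8,20.0,-8.0],[-1.0,20.0,-8.0],[-1.0,20.0,-8.0],[-0.6,20.0,-8.0],[-0.2,20.0,-8.0],[-0.2,20.0,-8.0],[-0.2,20.0,-8.0]], "turn": [[0,0,0],[0,0,0],[0,0,0],[0,0,0],[0,0,0],[0,0,0],[0,0,0],[0,0,0],[0,0,0],[0,0,0],[0,0,0],[0,0,0],[0,0,0],[0,0,0],[0,0,0],[0,0,0],[0,0,0],[0,0,0],[0,0,0],[0,0,0]], "grip": [255,255,255,255,255,255,255,255,255,255,255,255,255,255,255,255,255,255,255,255]}}

```text
time_s: 32.7
ee_pos: [514.6, -93.7, 40.3]
ee_rot: [-2.1, 89.8, -15.4]
force: [-1.9, -1.2, 4.2]
gripper_width: 55.6
```

Emit:
{"fn": "arm_command", "kwargs": {"slide": [[0,0,0],[0,0,0],[0,0,0],[-2.0,0,0],[-5.0,0,0],[-8.0,0,0],[-11.0,0,0],[-14.0,0,0],[-14.0,-5.0,-10.0],[-14.0,-8.0,-16.0],[-14.0,-8.0,-16.0],[-14.0,-8.0,-16.0],[-14.0,-8.0,-16.0],[-14.0,-8.0,-16.0],[-14.0,-8.0,-16.0]], "turn": [[0,0,0],[0,0,0],[0,0,0],[0,0,0],[0,0,0],[0,0,0],[0,0,0],[0,0,0],[0,0,0],[0,0,0],[0,0,0],[0,0,0],[0,0,0],[0,0,0],[0,0,0]], "grip": [50,50,50,50,50,50,50,50,50,50,50,50,50,50,50]}}

```text
time_s: 33.95
ee_pos: [340.0, -134.6, 179.2]
ee_rot: [2.8, 89.9, -10.5]
force: [0.2, -0.4, 0.7]
gripper_width: 73.1
```

Run:
```python
from h import *
print(env.state()["ee_pos"],env.state()["time_s"])
c,d,W=cloud("top"); save("t12",c); c2,d2,W2=cloud("side"); save("s12",c2)
def reg(u0,u1,v0,v1,z0,z1):
    w=W[v0:v1,u0:u1].reshape(-1,3); w=w[(w[:,2]>z0)&(w[:,2]<z1)]; return w
def rect(n,w):
    if len(w)<5: print(n,"none");return
    r=cv2.minAreaRect(w[:,:2].astype(np.float32)); print(n,len(w),"mean",w.mean(0).round(1),"rect",np.round(r[0],1),np.round(r[1],1),round(r[2],1))
rect("carton",reg(335,378,235,275,76,100))
rect("filt",reg(290,326,234,270,74,95))
rect("bottle cap",reg(242,284,226,268,84,100))
rect("bearing",reg(364,392,200,226,14,26))
rect("socket",reg(244,264,180,200,40,55))
rect("nut",reg(176,200,184,206,12,30))
rect("long",reg(115,195,245,362,50,70))
```

```text
[ 340.0088675  -134.63365922  179.23179295] 33.95
carton 867 mean [512.9 -93.2  86.2] rect [513.3 -93.5] [56.3 54.8] 76.2
filt 734 mean [523.6  -3.4  81.7] rect [524.   -3.4] [57.7 57.4] 5.3
bottle cap 150 mean [535.9  79.1  94. ] rect [536.   79.3] [24.3 23.8] 44.1
bearing 280 mean [ 604.3 -148.2   19.8] rect [ 604.5 -151.5] [49.7 41.1] 85.5
socket 138 mean [653.9 101.8  48. ] rect [654.5 101.9] [25.  24.4] 69.3
nut 235 mean [658.3 241.2  19.7] rect [658.2 241.5] [40.  36.9] 8.8
long 2150 mean [442.8 312.6  58.8] rect [443.2 314.3] [ 48.9 170.3] 89.3
```

View pics/t12.png

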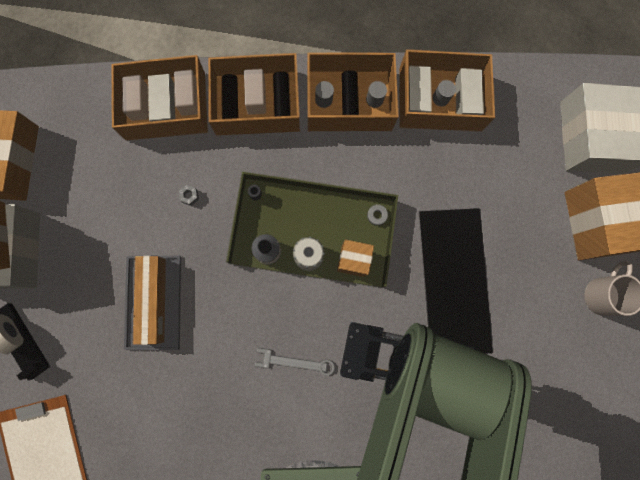

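View pics/s12.png

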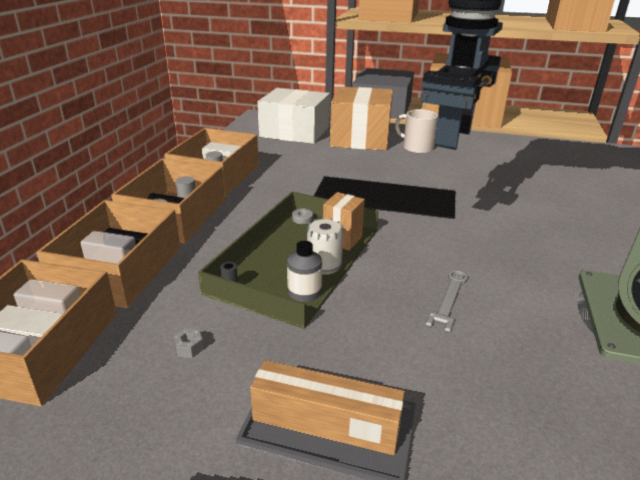

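Everything is back in place: carton 1 mm, filter 1.5 mm and bottle 4.7 mm from their starts, bystanders unmoved, longbox in the tray at (145,300) and the arm clear. Handing in.

```bash
python3 -c "
from workcell import env
print(env.job_done())"
```

```text
the job is handed in; nothing more can be done
None
```

I finished the job and handed it in after about 34 s of the 136 s allowed. `env.job_done()` reports no verdict, so the results below are my own camera checks.

I moved the small carton, filter and bottle to the mat, laid the long carton in the tray, then put the three pieces back.

Last check with the top and side cameras:

| Item | Result |
|---|---|
| Small carton | about 1 mm from its start, upright |
| Filter | about 1.5 mm from its start, upright |
| Bottle | about 4.7 mm from its start, upright |
| Long carton | flat and lengthwise, about 3 mm along and 2 mm across from the tray's centre |
| Bearing, socket, nut | within about 1 mm of where they were |
| Robot | clear of everything |

- **Bottle put-down:** when I set the bottle back down, the wrist force read about 44 N. It was held in the fingers at the time, and that contact probably caused its 4.7 mm shift. I lowered the next two pieces more gently.
- **Camera disagreement:** one wrist-camera reading, taken while the arm was still settling, put the bottle about 2.5 mm off the top camera's value. I relied on the top camera.

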